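Wedge the rocking soldering stand

TASK

The soldering stand rocks because one of its four feet is seized short; the wooden wedge lies beside that foot. With the fingertips push the wedge along the bench, thin end first, under the short foot until the stand no longer rocks, testing by pressing down on the brick's corner above that foot, and finish still pressing that corner down firmly (about 10 N) with the stand steady and level. Pinch and lift nothing, do not shove the stand from its place, keep the crucible on the brick and leave the other things alone.

Things in the scene. Friction and masses are not known exactly. Their poses are not given: they have to be found in the camera images.
- stand: Loose soldering stand, 2 to 4 kg: pale firebrick in a dark steel frame 168 x 228 mm, top 77 mm high, on 4 feet (32 mm discs, 8 mm thick, on stems; frame underside at 28 mm). Origin under its centre at bench level, y along the long side, z up. Feet at x +-55, y +-85 mm; the one at x -55, y +85 is short. A steel block, 42 mm square, 30 mm tall, is fixed on top at the opposite corner.
- short_foot (a point): Bench-level point below the centre of the short foot (disc radius 16 mm), axes as the stand's. The foot is rigid and hangs 5 to 10 mm above the bench (not told). The stand rests level on the other three feet; pressed with more than 3.5 to 5.5 N above this foot it rocks down until the foot meets something, and comes back when let go.
- corner (a point): Point on the brick's top straight above the short foot, 25 mm from the brick's side edges: where to press. Axes as the stand's.
- wedge: Loose pale hardwood wedge, about 90 g, 110 mm long (its y), 50 mm wide (x), 24 mm high at the thick end (+y), falling evenly to 3 mm at the thin end (-y). Origin under its centre, z up. It starts off the stand's +y side, thin end 30 to 60 mm from the short foot's disc, facing it within about 0.2 rad and 12 mm sideways. Under the foot it stays by friction.
- wedge_tip (a point): Middle of the wedge's thin end, at bench level.
- wedge_back (a point): Centre of the upright 50 x 24 mm end face at the wedge's thick end, 12 mm above the bench: where to push.
- tweezers: Steel tweezers, 130 mm long, 8 mm high, lying beside the wedge on its +x side. Leave alone. Origin under its middle.
- lighter: Blue pocket lighter, 24 x 78 x 12 mm, lying beside the wedge on its -x side. Leave alone. Origin under its middle.
- sequin_dish: Shallow steel dish of silver sequins, 100 mm across, 16 mm high, beyond the stand. Leave alone. Origin under its middle.
- hammer: Small hammer, 220 mm long, 26 mm high, lying beyond the stand. Leave alone. Origin under its middle.
- spare_brick: Spare firebrick, 110 x 65 x 40 mm, left of the work. Leave alone. Origin under its middle.
- flux_jar: Amber glass jar, 60 mm across, 70 mm high, right of the stand. Leave alone. Origin under its middle.
- crucible: White ceramic crucible, 42 mm across, 30 mm high, loose on top of the brick; it must stay on it. Origin under its middle.
Mind the look-alikes: they are no part of the job. There is more than one size of the wedge; the one meant has the size given above.

How it is judged (in metres and radians):
On the way:
1. the wedge's thin end is under the short foot (y of wedge_tip in the frame of stand below 0.097 m and x of wedge_tip in the frame of stand between -0.09 and -0.02 m), for 0.2 s.
At the end, for the whole second after the job is handed in: Fingertips still press the stand with over 5.5 N; the wedge, flat on the bench with its thin end at least 4 mm under the short foot's disc and within 35 mm of its centre sideways, bears over 2 N of it; stand level within 0.018 rad (under 2 mm at that corner); both at rest (all of step 1 and contact force between the fingers and stand above 5.5 N and contact force between wedge and stand above 2 N and angle between stand's own z axis and vertical below 0.018 rad and height (world z) of wedge below 0.004 m and linear speed of each of stand, wedge below 0.01 m/s); the arm keeps its last pose, push and grip.
It fails at once if the stand is lifted off the bench (height (world z) of stand above 0.012 m).
It fails at once if the wedge is lifted off the bench (height (world z) of wedge above 0.012 m).
It fails at once if the stand is shoved more than 30 mm from its place (distance of stand from where it was at the start of the episode above 0.03 m).
It fails at once if the crucible is picked up or falls off the brick (height (world z) of crucible below 0.055 m or height (world z) of crucible above 0.105 m).
It fails at once if another thing on the bench is moved by more than 25 mm (distance of any of tweezers, lighter, sequin_dish, hammer, spare_brick, flux_jar from where it was at the start of the episode above 0.025 m).
It also fails if it takes over 42 s, if anything falls off the work surface, if the arm or the gripper's body presses on something with over 40 N, if the wrist force passes 120 N, or if a joint passes its speed limit or range.

ROBOT

A 6-joint arm with a two-finger parallel gripper is mounted at the origin on the work surface. World frame = base frame: x ahead of the robot, y to its left, z up, the work surface at z = 0. Lengths are in mm, angles in rad, forces in N, time in s.
With the tool pointing down it reaches from about 275 to 750 mm from the base axis. Payload 10.2 kg.
Tool frame: the origin (TCP) lies between the finger pads; the fingertips stand 17 mm ahead of it and the grasp point (between the pads) lies 2 mm behind it (tips_ahead is the distance from the TCP to the fingertips, in mm); z points along the fingers, y is the line along which they close (so a half turn about z gives the same grasp; the last joint's range is limited). The gripper opens to 85 mm and grips with 20 to 120 N. Pads are 22 mm wide; open, the fingers measure 114 mm over their backs; the gripper's body (76 mm by 85 mm) begins 54 mm behind the grasp point. The pads swing forward as they close: fully open they stand 13 mm farther back than shut.
Start: joints at [0.886, 0.313, 1.498, -0, 1.331, -0.223], TCP at [233.932, 470.007, 248.294] pointing down, gripper open.
Joint ranges: [-2.94, 2.94], [-0.97, 2.17], [0.19, 2.56], [-1.23, 4.37], [0.02, 3.11], [-2.88, 2.88]. Speed limits (rad/s): [2.39, 2.39, 3.01, 3.14, 3.14, 3.14].

INTERFACE

Orientations are given as a unit quaternion [w, x, y, z].
In Python, from rig import sense, capture, finish_job, boxes_of, tips_ahead gives the robot as it stands.
- The arm moves only by the tool drive_tool, never from a script. Its argument "commands" is text: rows parted by semicolons, each of 7 numbers parted by spaces: the shift along the world's x, y, z in units of 0.1 m (1.0 is 0.1 m), then the turn, a rotation vector about the world's x, y, z in units of pi/4 rad (1.0 is pi/4 rad), then the opening in per cent of the stroke, from 0 (shut) to 100 (fully open). A call has 1 to 20 rows; each row shifts and turns the commanded pose from where the row before left it; what a row does not reach is not made up. A row lasts 1/12 s, in which the tool goes at most 41.7 mm and 7.16 degrees, less where a joint would pass 70% of its speed; a pose out of reach is approached as far as the arm can. A call with a number of a shift or a turn outside -1 to 1 is refused whole. A call with a gripper value outside its range is refused whole. The fingers move at their own pace and stop on an object; "force" is the grip in N (left out, the last holds). Time passes only in rows, so rows that do not move let the fingers close. It gives the time, the measured TCP pose, the force, the opening and the grip force at its end, in the units of the state.
- sense(): the state, without advancing time (a new reading comes with each control period).
- capture(name): name is "side" or "top" or "wrist"; returns a dict with "pixels" (480x640x3 uint8, blue, green, red), "fov_y" (degrees; the focal length in pixels is half the picture's height over the tangent of half this angle, whatever the lens; pixels are square), "cx", "cy" (the principal point, pixels), "k1" (the pictures are not rectified: a ray, as slopes to the right and down, at radius r is drawn at 1 + k1 r^2 times it, then the intrinsics apply), "position" and "attitude" of the camera in the world; the wrist camera has in their place "tool_from_camera" (4x4, takes a point from camera to tool coordinates, whose origin is the TCP and whose axes are the flange's). Camera axes: x right, y down, z forward; pixel columns grow to the right and rows downward; lengths in mm; the calibration is good to about 2 mm. A picture is of the moment at which its call begins: read the wrist's pose just before it. There is no depth.
- finish_job(): hands the job in; it is judged then, once.
Trained networks look in a picture, given as the dict that the camera call returned (one of the last four; its "shot" number tells which), for a name from the list of things; names that differ only in an ending like _2 or _b are one class to them, and where a whole thing is asked for, a point or a joint stands for the part that bears it (a point fixed in the world has none). Each returns a list of dicts, best first, with "confidence" (0 to 1); they miss things now and then, are a little off and sometimes report something else, mostly with a low value. They report only what shows in the picture. A call takes as long as a camera call. They do not tell look-alikes from the thing itself.
- boxes_of(picture, name): "position" ([column, row] in pixels, amid what is visible of it).
The state is a dict: "time_s": time; "joints": joint angles; "dq": joint speeds; "tau": joint torques, N m; "eef_pos": TCP position; "ee_rot": TCP orientation; "force": force on the tool from outside, world axes, zero at the start; "wrist_torque": the same for the moment, N m; "grip_width": opening from 0.0 (shut) to 1.0 (fully open); "grip_force": force on a finger pad.
Only numpy, scipy, OpenCV 4.12 (cv2) and the standard library are available. Lean on these libraries where they do the work, as an engineer would, in place of code of your own. Each camera call takes 0.05 s, during which the arm holds its last target. There are 200 camera calls.

## Working session

There is one attempt and no reset: what is moved stays moved. The work goes in short steps, Python scripts to look and compute and a tool call to move; the robot and the scene stay as the last step left them, time stands still between calls to the robot, and variables do not carry over. Pictures are saved under pics/ and viewed, at most 10 in all, crops included, and the job is handed in when it is done.

Besides the shell and the picture viewer there is one more tool, called after "Call:" as a command line: name --argument value ..., lists and objects as JSON in quotes. drive_tool: Moves the arm, as the interface text tells. Shifts and turns lie within -1 to 1; 1 stands for 0.1 m of shift or pi/4 rad of turn. Its arguments: {"type":"object","properties":{"commands":{"type":"string"},"force":{"type":"number"}},"required":["commands"]}

```bash
mkdir -p pics; ls; cat > h.py <<'E'
import numpy as np,cv2
from scipy.spatial.transform import Rotation as R
from rig import *
def K(p):
    f=240/np.tan(np.radians(p['fov_y']/2)); return np.array([[f,0,p['cx']],[0,f,p['cy']],[0,0,1.]]),np.array([p['k1'],0,0,0,0.])
def pose(p):
    if 'tool_from_camera' in p:
        s=p['s']; T=np.eye(4); q=s['ee_rot']; T[:3,:3]=R.from_quat(np.r_[q[1:],q[0]]).as_matrix(); T[:3,3]=s['eef_pos']
        T=T@np.array(p['tool_from_camera']); return T[:3,:3],T[:3,3]
    a=np.array(p['attitude']); 
    Rm=a if a.shape==(3,3) else R.from_quat(np.r_[a[1:],a[0]]).as_matrix()
    return Rm,np.array(p['position'])
def shot(n):
    s=sense(); p=capture(n); p['s']=s; return p
def ground(p,uv,z=0):
    k,d=K(p); Rm,t=pose(p)
    u=cv2.undistortPoints(np.array(uv,float).reshape(-1,1,2),k,d).reshape(-1,2)
    r=np.c_[u,np.ones(len(u))]@Rm.T
    return t+r*((z-t[2])/r[:,2])[:,None]
def proj(p,X):
    k,d=K(p); Rm,t=pose(p); c=(np.array(X,float).reshape(-1,3)-t)@Rm
    return cv2.projectPoints(c.reshape(-1,1,3),np.zeros(3),np.zeros(3),k,d)[0].reshape(-1,2)
E
python3 - <<'E'
from h import *
print(sense())
for n in ('top','side'):
    p=shot(n); cv2.imwrite(f'pics/{n}0.png',p['pixels']); print(n,p['fov_y'],p['k1'],p['position'],p['attitude'])
    for o in ('stand','wedge','tweezers','lighter','crucible','flux_jar','spare_brick','hammer','sequin_dish'):
        print(o,[(np.round(b['position']).tolist(),round(b['confidence'],2),np.round(ground(p,[b['position']])[0,:2]).tolist()) for b in boxes_of(p,o)])
E
```

```text
pics
{'time_s': 0.0, 'joints': array([ 8.85582935e-01,  3.13455139e-01,  1.49845972e+00,  1.88729544e-05,
        1.33098411e+00, -2.23382644e-01]), 'dq': array([ 4.75202893e-04, -9.21917701e-05, -3.22617696e-04,  2.05252192e-04,
       -1.06580492e-03, -4.10653993e-04]), 'tau': array([ 1.44486232e-03, -4.12267542e+01, -2.59737700e+01, -9.65162440e-05,
        4.21509409e-03, -2.66677731e-06]), 'eef_pos': array([233.77734072, 469.81108893, 247.72390888]), 'ee_rot': array([-2.94861376e-04,  2.28870836e-01,  9.73456580e-01, -5.82885080e-04]), 'force': array([ 0.6257724 , -0.02241455,  0.05495143]), 'wrist_torque': array([-0.02477893,  0.04111149,  0.00244166]), 'grip_force': 0.0, 'grip_width': 0.9998750584057602}
top 47.84272147038814 0.009776205965939123 [ 540.81464194  -53.58627134 1249.43730824] [ 0.01929811 -0.7044749   0.70941797 -0.00829711]
stand [([370.0, 240.0], 0.95, [589.0, -161.0])]
wedge [([284.0, 322.0], 0.97, [402.0, 37.0]), ([224.0, 270.0], 0.87, [521.0, 177.0])]
tweezers [([341.0, 149.0], 0.48, [801.0, -98.0]), ([272.0, 190.0], 0.47, [708.0, 63.0])]
lighter [([279.0, 2
[... 564 characters left out ...]
], 0.9, [619.0, -122.0]), ([250.0, 177.0], 0.6, [671.0, 414.0])]
wedge [([248.0, 229.0], 0.8, [520.0, 184.0]), ([239.0, 271.0], 0.78, [411.0, 48.0]), ([286.0, 236.0], 0.67, [592.0, 95.0]), ([389.0, 244.0], 0.59, [800.0, -107.0])]
tweezers [([330.0, 230.0], 0.43, [708.0, 40.0])]
lighter [([269.0, 258.0], 0.48, [503.0, 44.0]), ([420.0, 380.0], 0.48, [546.0, -483.0])]
crucible [([346.0, 242.0], 0.59, [711.0, -29.0])]
flux_jar [([418.0, 381.0], 0.79, [541.0, -481.0]), ([330.0, 227.0], 0.64, [718.0, 52.0])]
spare_brick [([248.0, 179.0], 0.65, [659.0, 408.0])]
hammer [([387.0, 242.0], 0.89, [801.0, -97.0])]
sequin_dish [([320.0, 193.0], 0.55, [795.0, 205.0]), ([270.0, 258.0], 0.22, [504.0, 41.0])]
```

```bash
python3 -c "
import cv2
p=cv2.imread('pics/top0.png'); cv2.imwrite('pics/c0.png',cv2.resize(p[120:345,180:480],None,fx=2.66,fy=2.66,interpolation=cv2.INTER_CUBIC))"
```

```text
(no output)
```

View pics/c0.png

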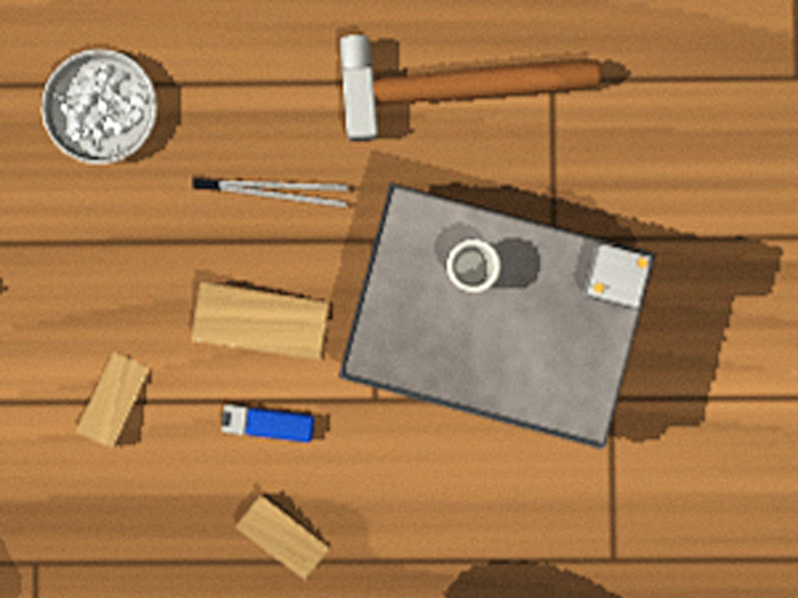

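The view shows the stand with its steel block at the upper right (crop 620,275), so the short foot is at the lower left (crop 343,377). There are three wedge candidates: large at crop (260,320), and small ones at (113,398) and (283,535). The large one, about 115x54 mm and facing the short foot, fits the 110x50 size. I'll fit poses from the corners next.

```bash
cat >> h.py <<'E'
from scipy.optimize import least_squares
WP=np.array([[25,55,24],[25,-55,3],[-25,-55,3],[-25,55,24.]])
SP=np.array([[84,114,77],[84,-114,77],[-84,-114,77],[-84,114,77.]])
def place(v,P):
    c,s=np.cos(v[2]),np.sin(v[2]); P=np.atleast_2d(P).astype(float); return np.c_[v[0]+c*P[:,0]-s*P[:,1],v[1]+s*P[:,0]+c*P[:,1],P[:,2]]
def fit(p,P,uv,v0):
    r=least_squares(lambda v:(proj(p,place(v,P))-uv).ravel(),v0,x_scale=[10,10,.1]); return r.x,np.round(r.fun,1)
E
python3 - <<'E'
from h import *
p=shot('top')
f=lambda c:(np.array(c,float)+.5)/2.66-.5+[180,120]
w,e=fit(p,WP,f([(198,283),(330,303),(322,358),(191,341)]),[580,40,0]); print(w,e)
s,e=fit(p,SP,f([(391,185),(653,255),(605,445),(342,377)]),[590,-160,-.2]); print(s,e)
foot=place(s,[-55,85,0])[0]; tip=place(w,[0,-55,0])[0]
print('foot',foot,'tip',tip,'back',place(w,[0,55,12]),'corner',place(s,[-55,85,77]))
c,n=np.cos(s[2]),np.sin(s[2]); M=np.array([[c,n],[-n,c]])
print('tip in foot frame',M@(tip-foot)[:2],'yaw rel',w[2]-s[2])
E
```

```text
[ 5.88558107e+02  5.04045534e+01 -1.41018461e-01] [ 0.7  0.1 -0.6 -0.5 -0.5  0.3  0.3  0.1]
[ 5.89725795e+02 -1.47888499e+02 -2.62759076e-01] [-1.1 -1.6  2.3 -1.6  1.1  2.2 -2.3  0.9]
foot [558.69196301 -51.51992884   0.        ] tip [580.82777194  -4.04948157   0.        ] back [[596.28844119 104.8585884   12.        ]] corner [[558.69196301 -51.51992884  77.        ]]
tip in foot frame [ 9.04578677 51.59080482] yaw rel 0.12174061515522167
```

Call:
drive_tool --commands "0.417 -0.417 0 0 0 0 30;0.417 -0.417 0 0 0 0 30;0.417 -0.417 0 0 0 0 30;0.417 -0.417 0 0 0 0 30;0.417 -0.417 0 0 0 0 30;0.417 -0.417 0 0 0 0 30;0 0 0 0 0 0 30"

```text
time_s: 1.63
eef_pos: [414.9, 288.8, 248.1]
ee_rot: [0.001, 0.232, 0.973, -0.0]
force: [0.2, 0.5, -0.7]
grip_width: 0.298
grip_force: 0.0
```

```bash
python3 - <<'E'
from h import *
p=shot('wrist'); print(pose(p),p['fov_y'],p['tool_from_camera'])
im=p['pixels'].copy()
for v,P in (([588.5,50.4,-.141],WP),([589.7,-147.9,-.263],SP)):
    uv=proj(p,place(v,P)); print(uv.round())
    cv2.polylines(im,[uv.round().astype(int)],True,(0,0,255),1)
cv2.imwrite('pics/w1.png',im)
E
```

```text
(array([[ 0.45163558,  0.84496398,  0.28646321],
       [ 0.89220151, -0.42820083, -0.14359844],
       [ 0.00132827,  0.32043707, -0.94726887]]), array([342.09818757, 326.84128447, 374.7820933 ])) 59.26032371882645 [[-5.74413344e-04 -9.47817510e-01 -3.18812858e-01  8.19037966e+01]
 [ 9.99998040e-01 -1.14846231e-03  1.61260895e-03  1.08769840e+00]
 [-1.89460355e-03 -3.18811307e-01  9.47816312e-01 -1.26794884e+02]
 [ 0.00000000e+00  0.00000000e+00  0.00000000e+00  1.00000000e+00]]
[[255. 446.]
 [171. 454.]
 [151. 422.]
 [236. 411.]]
[[162. 574.]
 [ -1. 577.]
 [-76. 480.]
 [100. 467.]]
```

View pics/w1.png

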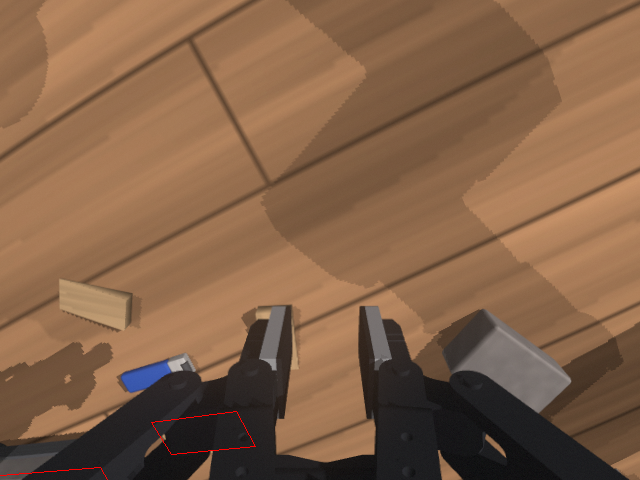

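Call:
drive_tool --commands "0.1274 -0.1 0 0 0 0.151 24;0.1274 -0.1 0 0 0 0.151 24;0.1274 -0.1 0 0 0 0.151 24;0.1274 -0.1 0 0 0 0.151 24;0.1274 -0.1 0 0 0 0.151 24;0.1274 -0.1 0 0 0 0.151 24;0.1274 -0.1 0 0 0 0.151 24;0.1274 -0.1 0 0 0 0.151 24;0.1274 -0.1 0 0 0 0.151 24;0.1274 -0.1 0 0 0 0.151 24;0.1274 -0.1 0 0 0 0.151 24;0.1274 -0.1 0 0 0 0.151 24;0.1274 -0.1 0 0 0 0.151 24;0.1274 -0.1 0 0 0 0.151 24;0.1274 -0.1 0 0 0 0.151 24;0 0 0 0 0 0 24;0 0 0 0 0 0 24"

```text
time_s: 3.1
eef_pos: [601.6, 143.8, 247.9]
ee_rot: [-0.0, -0.611, 0.791, 0.0]
force: [-0.4, 0.6, -1.1]
grip_width: 0.241
grip_force: 0.0
```

```bash
python3 - <<'E'
from h import *
print(tips_ahead if not callable(tips_ahead) else tips_ahead())
p=shot('wrist'); 
im=p['pixels'].copy(); cv2.imwrite('pics/w2raw.png',im)
for v,P in (([588.5,50.4,-.141],WP),([589.7,-147.9,-.263],SP)):
    uv=proj(p,place(v,P)); print(uv.round())
    cv2.polylines(im,[uv.round().astype(int)],True,(0,0,255),1)
cv2.imwrite('pics/w2.png',im)
E
```

```text
17.0
[[290. 158.]
 [273.  19.]
 [335.  11.]
 [350. 151.]]
[[  97.  -39.]
 [ 140. -264.]
 [ 357. -314.]
 [ 359.  -45.]]
```

View pics/w2.png

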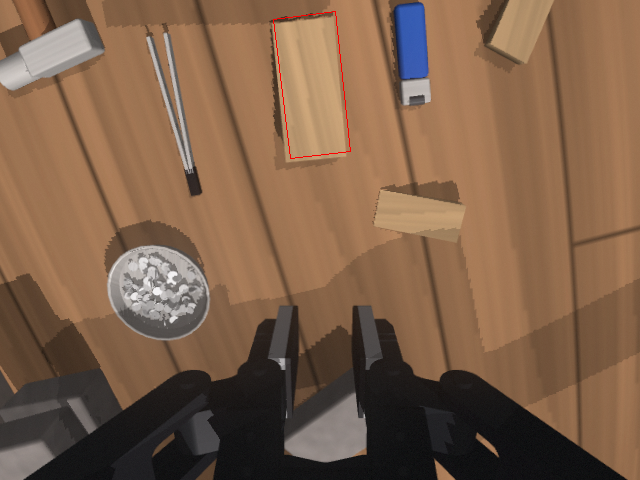

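Call:
drive_tool --commands "0.05 -0.01 -0.375 0 0 0 24;0 0 -0.375 0 0 0 24;0 0 -0.375 0 0 0 24;0 0 -0.375 0 0 0 24;0 0 -0.375 0 0 0 24;0 0 -0.375 0 0 0 24;0 0 0 0 0 0 24;0 0 0 0 0 0 24;0 0 0 0 0 0 24"

```text
time_s: 3.9
eef_pos: [606.4, 143.2, 23.7]
ee_rot: [0.0, -0.612, 0.791, 0.0]
force: [-0.1, -0.0, 1.2]
grip_width: 0.239
grip_force: 0.0
```

```bash
python3 - <<'E'
from h import *
s=sense(); print(s['eef_pos'],s['force'],s['ee_rot'])
p=shot('wrist'); cv2.imwrite('pics/w3.png',p['pixels'])
E
```

```text
[606.41989702 143.16379613  23.71869676] [-0.0502288  -0.04014118  1.16298793] [ 5.14183284e-05 -6.11785022e-01  7.91024072e-01  3.80621715e-05]
```

View pics/w3.png

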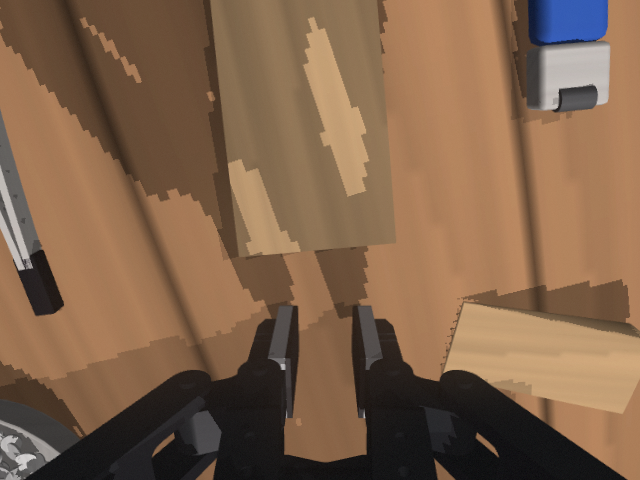

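Wedge back edge spans (237,257)–(395,240), fingers centred near column 325: good. Pushing.

Call:
drive_tool --commands "-0.013 -0.048 0 0 0 0 24;-0.013 -0.048 0 0 0 0 24;-0.013 -0.048 0 0 0 0 24;-0.013 -0.048 0 0 0 0 24;-0.013 -0.048 0 0 0 0 24;-0.013 -0.048 0 0 0 0 24;-0.01 -0.039 0 0 0 0 24;-0.01 -0.039 0 0 0 0 24;-0.01 -0.039 0 0 0 0 24;-0.01 -0.039 0 0 0 0 24;-0.01 -0.039 0 0 0 0 24;0 0 0 0 0 0 24"

```text
time_s: 4.95
eef_pos: [593.8, 101.9, 23.1]
ee_rot: [-0.005, -0.606, 0.795, -0.006]
force: [-0.9, -0.9, -0.1]
grip_width: 0.237
grip_force: 0.0
```

```bash
python3 - <<'E'
from h import *
s=sense(); print(s['eef_pos'],s['force'])
p=shot('wrist'); im=p['pixels'].copy()
uv=proj(p,place([589.7,-147.9,-.263],np.r_[SP,[[-84,114,28.]],[[-55,85,77]]])); print(uv)
cv2.polylines(im,[uv.round().astype(int)[:4]],True,(0,0,255),1)
cv2.imwrite('pics/w4.png',im)
t=shot('top'); cv2.imwrite('pics/t4.png',t['pixels'])
E
```

```text
[593.77589224 101.93300033  23.14783455] [-0.93554694 -0.91279584 -0.09335997]
[[-3.08712137e+01  7.34140287e+01]
 [-2.31521442e+05 -4.51590845e+05]
 [ 2.10384159e+04 -2.81636051e+05]
 [ 4.70518528e+02 -2.12384965e+02]
 [ 4.12631828e+02 -8.66534689e+01]
 [ 2.85575804e+02 -3.19906766e+02]]
```

View pics/w4.png

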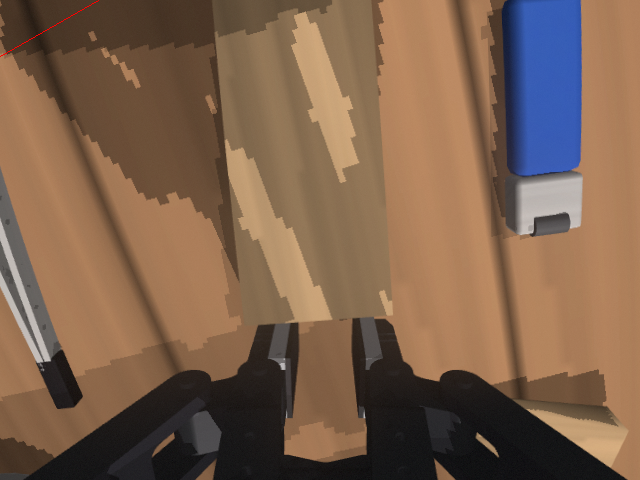

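Call:
drive_tool --commands "-0.01 -0.039 0 0 0 0 24;-0.01 -0.039 0 0 0 0 24;-0.01 -0.039 0 0 0 0 24;-0.01 -0.039 0 0 0 0 24;-0.01 -0.039 0 0 0 0 24;0 0 0 0 0 0 24;0 0 0 0 0 0 24"

```text
time_s: 5.63
eef_pos: [588.9, 88.6, 23.0]
ee_rot: [-0.008, -0.602, 0.798, -0.011]
force: [0.5, -0.3, -0.3]
grip_width: 0.242
grip_force: 0.0
```

Call:
drive_tool --commands "-0.005 -0.019 0 0 0 0 24;-0.005 -0.019 0 0 0 0 24;-0.005 -0.019 0 0 0 0 24;0 0 0 0 0 0 24;0 0 0 0 0 0 24"

```text
time_s: 6.05
eef_pos: [587.4, 84.8, 22.9]
ee_rot: [-0.009, -0.601, 0.799, -0.012]
force: [0.2, 0.5, -0.8]
grip_width: 0.241
grip_force: 0.0
```

Call:
drive_tool --commands "-0.005 -0.019 0 0 0 0 24;-0.005 -0.019 0 0 0 0 24;0 0 0 0 0 0 24;0 0 0 0 0 0 24"

```text
time_s: 6.38
eef_pos: [586.3, 82.1, 22.8]
ee_rot: [-0.01, -0.6, 0.799, -0.013]
force: [0.4, 0.2, -0.2]
grip_width: 0.241
grip_force: 0.0
```

```bash
python3 - <<'E'
from h import *
s=sense(); print(s['joints'].round(3),s['dq'].round(3),s['wrist_torque'])
p=shot('wrist'); cv2.imwrite('pics/w5.png',p['pixels'])
E
```

```text
[-0.045  0.717  1.502 -0.041  0.921 -2.88 ] [ 0.001 -0.    -0.001 -0.001  0.001  0.001] [ 0.04990089 -0.00669746 -0.00384692]
```

View pics/w5.png

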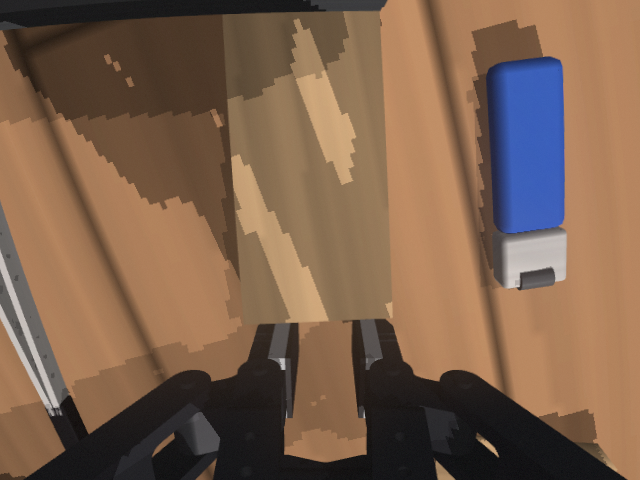

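Call:
drive_tool --commands "0.05 0.18 0 0 0 0 24;0.02 0.07 0.2 0 0 -0.159 24;0 0 0.3 0 0 -0.159 24;0 0 0.2 0 0 -0.159 24;0 0 0 0 0 -0.159 24;0 0 0 0 0 -0.159 24;0 0 0 0 0 -0.159 24;0 0 0 0 0 -0.159 24;0 0 0 0 0 -0.159 24;0 0 0 0 0 -0.159 24;0 0 0 0 0 -0.159 24;0 0 0 0 0 -0.159 24;0 0 0 0 0 -0.159 24;0 0 0 0 0 -0.159 24;0 0 0 0 0 -0.159 24;0 0 0 0 0 -0.159 24;0 0 0 0 0 -0.159 24;0 0 0 0 0 -0.159 24;0 0 0 0 0 -0.159 24;0 0 0 0 0 -0.159 24"

```text
time_s: 8.1
eef_pos: [593.3, 107.2, 92.7]
ee_rot: [-0.016, 0.519, 0.855, 0.004]
force: [0.7, 0.1, 0.2]
grip_width: 0.237
grip_force: 0.0
```

Call:
drive_tool --commands "0 0 0 0 0 -0.159 24;0 0 0 0 0 -0.159 24;0 0 0 0 0 -0.159 24;0 0 0 0 0 -0.159 24;0 0 0 0 0 -0.159 24;0 0 0 0 0 0 24;0 0 0 0 0 0 24"

```text
time_s: 8.68
eef_pos: [593.4, 107.2, 92.8]
ee_rot: [-0.014, 0.753, 0.658, 0.009]
force: [0.3, -0.1, -0.2]
grip_width: 0.24
grip_force: 0.0
```

```bash
python3 - <<'E'
from h import *
s=sense(); q=s['ee_rot']; A=R.from_quat(np.r_[q[1:],q[0]]); f=(np.pi/2+-.263)/2
T=R.from_quat([np.cos(f),np.sin(f),0,0]); print(((T*A.inv()).as_rotvec()/(np.pi/4)).round(3),s['eef_pos'],s['joints'].round(2))
t=shot('top'); im=t['pixels']; 
cv2.imwrite('pics/t6.png',cv2.resize(im[180:330,220:420],None,fx=4,fy=4,interpolation=cv2.INTER_CUBIC))
E
```

```text
[-0.041 -0.003 -0.164] [593.35904851 107.20893137  92.76631495] [-0.03  0.64  1.43  0.04  1.08  0.09]
```

View pics/t6.png

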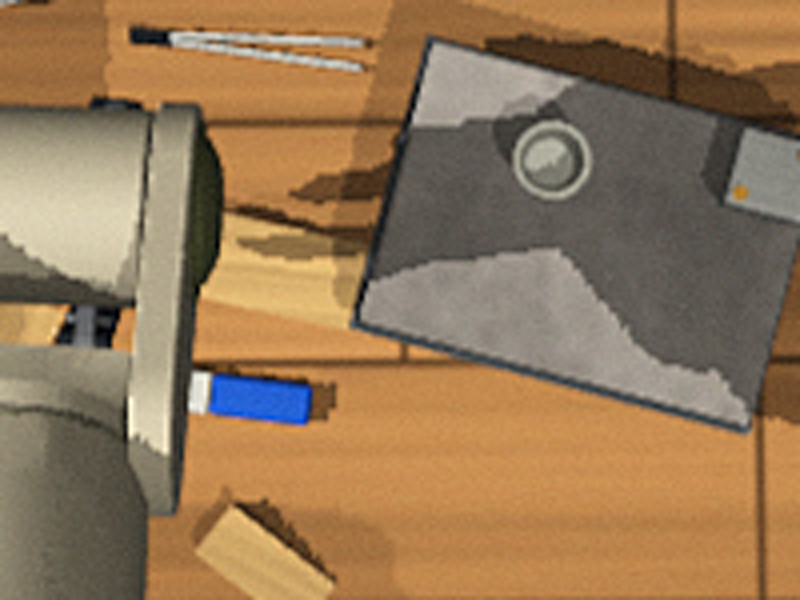

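```bash
python3 - <<'E'
from h import *
p=shot('top'); f=lambda c:(np.array(c,float)+.5)/4-.5+[220,180]
s=np.array([589.7,-147.9,-.263]); foot=place(s,[-55,85,0])[0]; c,n=np.cos(s[2]),np.sin(s[2]); M=np.array([[c,n],[-n,c]])
for uv,z in (((205,298),20),((345,326),10),((230,213),20),((370,240),10)):
    print(uv,M@(ground(p,f([uv]),z)[0]-foot)[:2])
for uv in ((431,37),(356,325),(750,432)): print(M@(ground(p,f([uv]),77)[0]-foot)[:2])
E
```

```text
(205, 298) [-31.72778133 112.69310756]
(345, 326) [-27.01029236  31.91611077]
(230, 213) [ 18.65507673 111.31998344]
(370, 240) [24.2694382 30.5671814]
[137.34587613  24.48291085]
[-24.42036575  24.20543565]
[ -26.29044668 -195.81241561]
```

Call:
drive_tool --commands "0 0 0 -0.041 -0.003 -0.08 24;0 0 0 0 0 -0.084 24;0 0 -0.25 0 0 0 24;0 0 -0.25 0 0 0 24;0 0 -0.2 0 0 0 24;0 0 0 0 0 0 24;-0.013 -0.048 0 0 0 0 24;-0.013 -0.048 0 0 0 0 24;-0.013 -0.048 0 0 0 0 24;-0.013 -0.048 0 0 0 0 24;0 0 0 0 0 0 24;0 0 0 0 0 0 24"

```text
time_s: 9.78
eef_pos: [588.4, 87.6, 23.4]
ee_rot: [-0.0, 0.795, 0.607, -0.0]
force: [-0.3, -0.0, 0.0]
grip_width: 0.238
grip_force: 0.0
```

Call:
drive_tool --commands "-0.008 -0.029 0 0 0 0 24;-0.008 -0.029 0 0 0 0 24;0 0 0 0 0 0 24;0 0 0 0 0 0 24"

```text
time_s: 10.12
eef_pos: [586.6, 82.1, 22.8]
ee_rot: [-0.0, 0.795, 0.607, -0.0]
force: [0.0, 0.4, 1.0]
grip_width: 0.242
grip_force: 0.0
```

Call:
drive_tool --commands "-0.005 -0.019 0 0 0 0 24;-0.005 -0.019 0 0 0 0 24;0 0 0 0 0 0 24;0 0 0 0 0 0 24"

```text
time_s: 10.45
eef_pos: [585.6, 78.3, 22.8]
ee_rot: [-0.0, 0.795, 0.607, -0.0]
force: [-0.2, 0.7, 0.0]
grip_width: 0.242
grip_force: 0.0
```

Call:
drive_tool --commands "-0.005 -0.019 0 0 0 0 24;-0.005 -0.019 0 0 0 0 24;0 0 0 0 0 0 24;0 0 0 0 0 0 24"

```text
time_s: 10.78
eef_pos: [584.6, 74.5, 22.8]
ee_rot: [-0.0, 0.795, 0.607, -0.001]
force: [-0.4, 0.1, 0.5]
grip_width: 0.236
grip_force: 0.0
```

Call:
drive_tool --commands "-0.005 -0.019 0 0 0 0 24;-0.005 -0.019 0 0 0 0 24;0 0 0 0 0 0 24;0 0 0 0 0 0 24"

```text
time_s: 11.12
eef_pos: [583.6, 70.7, 22.8]
ee_rot: [-0.0, 0.795, 0.607, -0.0]
force: [0.7, -0.2, -0.5]
grip_width: 0.242
grip_force: 0.0
```

Call:
drive_tool --commands "-0.005 -0.019 0 0 0 0 24;-0.005 -0.019 0 0 0 0 24;0 0 0 0 0 0 24;0 0 0 0 0 0 24"

```text
time_s: 11.45
eef_pos: [582.6, 66.9, 22.8]
ee_rot: [-0.0, 0.795, 0.607, -0.001]
force: [0.6, 0.3, 0.7]
grip_width: 0.238
grip_force: 0.0
```

Call:
drive_tool --commands "-0.005 -0.019 0 0 0 0 24;0 0 0 0 0 0 24;0 0 0 0 0 0 24"

```text
time_s: 11.7
eef_pos: [582.1, 65.0, 22.8]
ee_rot: [-0.0, 0.795, 0.607, -0.0]
force: [0.7, -0.0, 0.3]
grip_width: 0.237
grip_force: 0.0
```

Call:
drive_tool --commands "-0.005 -0.019 0 0 0 0 24;0 0 0 0 0 0 24;0 0 0 0 0 0 24"

```text
time_s: 11.95
eef_pos: [581.6, 63.1, 22.8]
ee_rot: [-0.0, 0.795, 0.607, -0.0]
force: [-0.0, -0.1, 0.3]
grip_width: 0.241
grip_force: 0.0
```

Call:
drive_tool --commands "-0.005 -0.019 0 0 0 0 24;-0.005 -0.019 0 0 0 0 24;0 0 0 0 0 0 24"

```text
time_s: 12.2
eef_pos: [580.5, 59.1, 22.8]
ee_rot: [-0.0, 0.795, 0.607, -0.0]
force: [0.7, -0.2, 0.4]
grip_width: 0.241
grip_force: 0.0
```

Call:
drive_tool --commands "-0.005 -0.019 0 0 0 0 24;0 0 0 0 0 0 24"

```text
time_s: 12.37
eef_pos: [580.0, 57.3, 22.8]
ee_rot: [-0.0, 0.795, 0.607, -0.0]
force: [0.0, -0.2, -0.1]
grip_width: 0.242
grip_force: 0.0
```

Call:
drive_tool --commands "-0.005 -0.019 0 0 0 0 24;0 0 0 0 0 0 24"

```text
time_s: 12.53
eef_pos: [579.5, 55.4, 22.8]
ee_rot: [-0.0, 0.795, 0.607, -0.0]
force: [0.5, -0.2, 0.2]
grip_width: 0.242
grip_force: 0.0
```

Call:
drive_tool --commands "-0.005 -0.019 0 0 0 0 24;0 0 0 0 0 0 24"

```text
time_s: 12.7
eef_pos: [579.1, 53.5, 22.8]
ee_rot: [-0.0, 0.795, 0.607, -0.0]
force: [-0.3, -0.2, 0.7]
grip_width: 0.24
grip_force: 0.0
```

Call:
drive_tool --commands "-0.005 -0.019 0 0 0 0 24;0 0 0 0 0 0 24"

```text
time_s: 12.87
eef_pos: [578.5, 51.6, 22.8]
ee_rot: [-0.0, 0.795, 0.607, -0.0]
force: [0.2, 0.2, 0.3]
grip_width: 0.241
grip_force: 0.0
```

Call:
drive_tool --commands "-0.005 -0.019 0 0 0 0 24;0 0 0 0 0 0 24"

```text
time_s: 13.03
eef_pos: [578.1, 50.0, 22.8]
ee_rot: [-0.001, 0.795, 0.607, -0.0]
force: [1.2, 0.7, -0.1]
grip_width: 0.24
grip_force: 0.9
```

```bash
python3 - <<'E'
from h import *
a=shot('top')['pixels'][180:330,220:420]; b=shot('side')['pixels'][190:340,230:430]
cv2.imwrite('pics/t7.png',np.vstack([cv2.resize(x,None,fx=2,fy=2,interpolation=cv2.INTER_CUBIC) if 0 else cv2.resize(x,(400,300),interpolation=cv2.INTER_CUBIC) for x in (a,b)]))
E
```

```text
(no output)
```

View pics/t7.png

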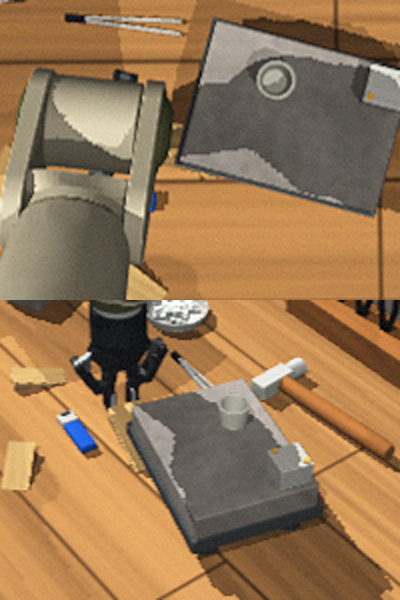

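The wedge is well under the stand's short-foot corner, the stand hasn't moved, and the first contact force is showing. I'll continue gently.

Call:
drive_tool --commands "-0.005 -0.019 0 0 0 0 24;0 0 0 0 0 0 24"

```text
time_s: 13.3
eef_pos: [577.7, 48.8, 22.8]
ee_rot: [-0.001, 0.795, 0.607, 0.0]
force: [1.6, 5.7, -0.2]
grip_width: 0.24
grip_force: 3.7
```

Call:
drive_tool --commands "-0.005 -0.019 0 0 0 0 24;0 0 0 0 0 0 24"

```text
time_s: 13.47
eef_pos: [577.2, 47.7, 22.8]
ee_rot: [-0.001, 0.795, 0.607, 0.001]
force: [3.3, 11.2, -1.4]
grip_width: 0.239
grip_force: 5.8
```

Call:
drive_tool --commands "0.03 0.1 0 0 0 0 24;0.02 0.09 0 0 0 0 24;0 0 0.3 0 0 0 24;0 0 0.4 0 0 0 0;0 0 0.4 0 0 0 0;-0.039 -0.197 0 0 0 0 0;-0.039 -0.197 0 0 0 0 0;-0.039 -0.197 0 0 0 0 0;-0.039 -0.197 0 0 0 0 0;-0.039 -0.197 0 0 0 0 0;-0.039 -0.197 0 0 0 0 0;0 0 -0.1 0 0 0 0;0 0 -0.1 0 0 0 0;0 0 0 0 0 0 0;0 0 0 0 0 0 0"

```text
time_s: 14.72
eef_pos: [558.5, -52.0, 111.9]
ee_rot: [-0.001, 0.794, 0.607, -0.001]
force: [0.1, 0.2, 0.7]
grip_width: -0.003
grip_force: 0.0
```

Descend in small steps to contact (expected at about z 94).

Call:
drive_tool --commands "0 0 -0.05 0 0 0 0;0 0 -0.05 0 0 0 0;0 0 -0.03 0 0 0 0;0 0 -0.02 0 0 0 0;0 0 0 0 0 0 0;0 0 0 0 0 0 0"

```text
time_s: 15.22
eef_pos: [558.7, -53.0, 97.8]
ee_rot: [-0.0, 0.795, 0.607, -0.0]
force: [-0.2, -0.7, -0.1]
grip_width: -0.003
grip_force: 0.0
```

Call:
drive_tool --commands "0 0 -0.01 0 0 0 0;0 0 -0.01 0 0 0 0;0 0 0 0 0 0 0;0 0 0 0 0 0 0"

```text
time_s: 15.55
eef_pos: [558.7, -53.1, 95.8]
ee_rot: [-0.0, 0.795, 0.607, -0.0]
force: [0.2, 0.8, 0.6]
grip_width: 0.0
grip_force: 0.0
```

Call:
drive_tool --commands "0 0 -0.01 0 0 0 0;0 0 0 0 0 0 0;0 0 0 0 0 0 0"

```text
time_s: 15.8
eef_pos: [558.7, -53.1, 94.7]
ee_rot: [-0.0, 0.795, 0.607, -0.0]
force: [0.2, -0.0, 0.3]
grip_width: 0.003
grip_force: 0.0
```

Call:
drive_tool --commands "0 0 -0.01 0 0 0 0;0 0 0 0 0 0 0;0 0 0 0 0 0 0"

```text
time_s: 16.05
eef_pos: [558.8, -53.1, 94.1]
ee_rot: [-0.0, 0.795, 0.607, -0.0]
force: [-1.4, -0.5, 3.5]
grip_width: 0.002
grip_force: 1.8
```

Call:
drive_tool --commands "0 0 -0.01 0 0 0 0;0 0 0 0 0 0 0;0 0 0 0 0 0 0"

```text
time_s: 16.3
eef_pos: [558.9, -53.1, 94.0]
ee_rot: [-0.0, 0.795, 0.607, -0.0]
force: [-4.2, 1.1, 12.5]
grip_width: 0.001
grip_force: 6.3
```

Call:
drive_tool --commands "0 0 0 0 0 0 0;0 0 0 0 0 0 0;0 0 0 0 0 0 0;0 0 0 0 0 0 0;0 0 0 0 0 0 0;0 0 0 0 0 0 0;0 0 0 0 0 0 0;0 0 0 0 0 0 0"

```text
time_s: 16.97
eef_pos: [558.9, -53.1, 94.0]
ee_rot: [-0.0, 0.795, 0.607, -0.0]
force: [-4.8, 0.6, 13.3]
grip_width: 0.001
grip_force: 6.3
```

```bash
python3 - <<'E'
from h import *
a=shot('wrist')['pixels']; b=shot('side')['pixels'][190:340,230:430]
cv2.imwrite('pics/t8.png',np.hstack([cv2.resize(a,(400,300)),cv2.resize(b,(400,300),interpolation=cv2.INTER_CUBIC)]))
E
```

```text
(no output)
```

View pics/t8.png

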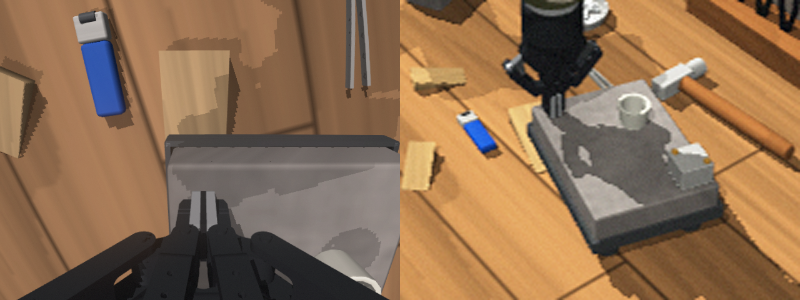

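The fingertips press the corner at about (203,210), the wedge stays under it at (200,95), and the crucible is still on the brick. The press holds a steady 13 N with no sinking, so I'm handing in.

```bash
python3 -c "
from rig import *
print(finish_job())"
```

```text
the job is handed in; nothing more can be done
None
```

The job is handed in at about 17 s: the wedge is jammed under the short foot, and the corner held about 13 N (a little over the 10 N asked) without sinking; the judge's verdict was not returned.

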